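Put the routing template back in its leaning holder and bolt it

ROBOT

A 6-joint arm with a two-finger parallel gripper is mounted at the origin on the work surface. World frame = base frame: x ahead of the robot, y to its left, z up, the work surface at z = 0. Lengths are in m, angles in degrees, forces in N, time in s.
With the tool pointing down it reaches from about 0.4 to 0.925 m from the base axis. Payload 3.4 kg.
Tool frame: the origin (TCP) lies midway between the tips of the shut fingers; the grasp point (between the pads) lies 19 mm behind it; z points along the fingers, y is the direction in which the jaws open and shut (so a half turn about z gives the same grasp; the last joint's range is limited). The gripper opens to 85 mm and grips with 20 to 120 N. Pads are 22 mm wide; open, the fingers measure 114 mm over their backs; the gripper's body (76 mm by 85 mm) begins 54 mm behind the grasp point. The pads swing forward as they close: fully open they stand 13 mm farther back than shut.
Start: joints at [-72.565, 17.578, 86.31, -0, 76.112, -4.211], TCP at [0.212, -0.534, 0.231] pointing down, gripper open.
Joint ranges: [-179.03, 179.03], [-60, 130.46], [8.19, 133.38], [-81.62, 261.62], [5.75, 156.47], [-153.77, 153.77]. Speed limits (degrees/s): [147.25, 147.25, 180, 180, 180, 180].

INTERFACE

Orientations are given as a 3x3 rotation matrix whose columns are the frame's x, y, z axes.
In Python, from workcell import bot gives the robot as it stands.
- The arm moves only by the shell command python3 -m crank 'ROWS' [FORCE]. ROWS is JSON, a list of rows, each an object of numbers: "dx", "dy", "dz": the shift along the tool's x, y, z as a fraction of full scale; "wx", "wy", "wz": the turn, a rotation vector about the tool's x, y, z as a fraction of full scale; "fingers": the opening, from -1 (shut) to 1 (fully open). In form: [{"dx": .., "dy": .., "dz": .., "wx": .., "wy": .., "wz": .., "fingers": ..}, ...]. A call has 1 to 5 rows; each row shifts and turns the commanded pose from where the row before left it, along the tool's axes as they then stand; what a row does not reach is not made up. Full scale, the value 1, is 0.05 m for a shift and 8 degrees for a turn. A row lasts 1/10 s, in which the tool goes at most 50 mm and 8.59 degrees, less where a joint would pass 70% of its speed; a pose out of reach is approached as far as the arm can. A call with a number of a shift or a turn outside -1 to 1 is refused whole. A call with a gripper value outside its range is refused whole. The fingers move at their own pace and stop on an object; FORCE is the grip in N (left out, the last holds). Time passes only in rows, so rows that do not move let the fingers close. It gives the time, the measured TCP pose, the force and the opening at its end, in the units of the state.
- bot.get_state(): the state, without advancing time (a new reading comes with each control period).
- bot.get_image(name): name is "side" or "top"; returns a dict with "img" (480x640x3 uint8, red, green, blue), "intrinsics" (3x3 intrinsics, pixels), "dist" ([k1, k2, p1, p2, k3] as OpenCV has them; the pictures are not rectified), "origin" and "orientation" of the camera in the world. Camera axes: x right, y up, looking along -z (the intrinsics and any distortion apply to the point x, -y, -z); pixel columns grow to the right and rows downward; lengths in m; the calibration is good to about 2 mm. A picture is of the moment at which its call begins. There is no depth.
- bot.finish_job(): hands the job in, once; it reports no verdict.
Trained networks look in a picture, given as the dict that the camera call returned (one of the last four; its "shot" number tells which), for a name from the list of things; names that differ only in an ending like _2 or _b are one class to them, and where a whole thing is asked for, a point or a joint stands for the part that bears it (a point fixed in the world has none). Each returns a list of dicts, best first, with "confidence" (0 to 1); they miss things now and then, are a little off and sometimes report something else, mostly with a low value. They report only what shows in the picture. A call takes as long as a camera call. They do not tell look-alikes from the thing itself.
- bot.find_in(thing, picture): "location" ([x, y, z] in m, in world coordinates, good to about 4 mm: the middle of the surface that is visible of it).
- bot.tip_of(thing, picture): "location" ([x, y, z] in m, in world coordinates, good to about 4 mm: a listed point, or the origin of a listed thing).
The state is a dict: "time": time; "joints": joint angles; "qd": joint speeds; "tau": joint torques, N m; "ee_pos": TCP position; "tcp_rot": TCP orientation; "contact_force": force on the tool from outside, world axes, zero at the start; "moment": the same for the moment, N m; "grip_width": finger opening in m.
Only numpy, scipy, OpenCV 4.12 (cv2) and the standard library are available. Lean on these libraries where they do the work, as an engineer would, in place of code of your own. Each camera call takes 0.05 s, during which the arm holds its last target. There are 200 camera calls.

TASK

Take the plywood template that stands upright in the low dark block, slide it all the way down into the empty leaning slot, keeping hold of it until it rests on the slot's floor, then let go and push that holder's steel bolt fully across so the template is locked in. Leave the other holder with its template, the bottle, the tin and the wrench alone.

Things in the scene. Friction and masses are not known exactly. Their poses are not given: they have to be found in the camera images.
- panel: Template to put away: plywood, 12 mm thick, 130 mm tall. Lower 85 mm: 100 mm wide, with a 20 mm deep notch in each side edge from 20 to 44 mm up. Above it a grip tab 64 mm wide, 85 to 130 mm up. Same turned back to front; about 120 g. Origin: middle of the lower edge; z up its height, y along its width, x across its thickness.
- block: Low dark wooden block, fixed, 70 x 130 mm and 44 mm high, in which the template stands upright at the start, in a slot 16 mm across, 110 mm long and 32 mm deep (floor 12 mm above the bench) along the block's y. Origin: centre of its underside.
- free_slot: Empty slot of a fixed light-wood holder (base 116 x 122 mm). Origin: centre of the slot's floor, 45 mm above the bench. z: up out of the slot, leaning 25 deg from vertical, top towards the robot; y: along the slot; x: across it. Inside 15 mm across, 106 mm long; straight walls 50 mm high, then the long walls flare to a 29 mm mouth at 59 mm. Block 37 x 122 mm outside.
- free_knob (a point): Handle of the empty holder's bolt: centre of the top end of a square steel post, 14 mm (slot x) by 12 mm (slot y), parallel to slot z, 95 mm above slot-floor level, beside the block's +y end; its foot carries the 10 mm bolt at 32 mm. To close, it slides towards the slot (along slot -y).
- free_bolt (a joint): The empty holder's slide bolt: 0 m fully drawn, 0.024 m fully across; moves with about 1.5 N and stays where it is left. Across, its tip passes through the side notch of a fully seated template; a template that is not fully down blocks it. Starts drawn (0 to 3 mm).
- full_slot: The slot of the other holder, the same size and make, already filled; leave alone. Origin and axes as for the empty slot.
- full_knob (a point): Handle of the filled holder's bolt (already across), of the same shape as the other; leave alone.
- stored: The template already stored in the other holder, of the same shape as the first; leave alone. Origin: middle of its lower edge.
- glue: White glue bottle, 60 mm across, 150 mm tall; leave alone. Origin: centre of its underside.
- tin: Metal tin, 80 mm across, 90 mm tall; leave alone. Origin: centre of its underside.
- wrench: Steel wrench, 180 mm long, lying on the bench; leave alone. Origin: middle of its underside.
Things that resemble listed ones, but are neither listed nor needed, are in the scene too. What is shaped like the part that bears free_slot but orange is not meant.

How it is judged (in metres and radians):
On the way:
1. the template is down on the floor of the empty slot (within 8 mm) while the fingers still hold it (x of panel in the frame of free_slot between -0.005 and 0.005 m and y of panel in the frame of free_slot between -0.007 and 0.007 m and z of panel in the frame of free_slot between -0.008 and 0.008 m and angle between the z axis of panel and the z axis of free_slot, either way round below 0.12 rad and angle between the y axis of panel and the y axis of free_slot, either way round below 0.12 rad and contact force between the fingers and panel above 1 N), for 0.1 s.
At the end, for the whole second after the job is handed in: the template stands in the slot of the holder that was empty, its lower edge within 5 mm of the slot's floor, within 5 mm of the middle across and 7 mm along, and within about 7 degrees of the slot's lean; that holder's bolt is at least 20 mm across (of 24); the template is at rest and released (x of panel in the frame of free_slot between -0.005 and 0.005 m and y of panel in the frame of free_slot between -0.007 and 0.007 m and z of panel in the frame of free_slot between -0.005 and 0.005 m and angle between the z axis of panel and the z axis of free_slot, either way round below 0.12 rad and angle between the y axis of panel and the y axis of free_slot, either way round below 0.12 rad and value of joint free_bolt above 0.02 m and linear speed of panel below 0.02 m/s); the robot touches nothing.
It fails at once if the stored template is shifted by more than 12 mm (distance of stored from where it was at the start of the episode above 0.012 m).
It fails at once if the filled holder's bolt is moved by more than 8 mm (distance of full_knob from where it was at the start of the episode above 0.008 m).
It fails at once if the bottle, tin or wrench is moved by more than 20 mm (distance of any of glue, tin, wrench from where it was at the start of the episode above 0.02 m).
It also fails if it takes over 53 s, if anything falls off the work surface, if the arm or the gripper's body presses on something with over 40 N, if the wrist force passes 120 N, or if a joint passes its speed limit or range.

## Working session

There is one attempt and no reset: what is moved stays moved. The work goes in short steps, Python scripts to look and compute and a shell command to move; the robot and the scene stay as the last step left them, time stands still between calls to the robot, and variables do not carry over. Pictures are saved under pics/ and viewed, about 8 in all and at most 12, crops included, and the job is handed in when it is done.

```bash
ls; mkdir -p pics; python3 - <<'E'
from workcell import bot
import cv2,numpy as np
for n in("side","top"):
    p=bot.get_image(n); cv2.imwrite(f"pics/{n}0.png",p["img"][:,:,::-1])
    print(n,p["origin"],np.round(p["orientation"],3).tolist(),p["intrinsics"],p["dist"])
    for t in["panel","block","free_slot","free_knob","full_slot","full_knob","stored","glue","tin","wrench"]:
        print(t,[(np.round(d["location"],3).tolist(),round(d["confidence"],2)) for d in bot.tip_of(t,p)])
s=bot.get_state();print(s["time"],s["ee_pos"],np.round(s["tcp_rot"],3).tolist(),s["grip_width"])
E
```

```text
pics
side [-0.04449692  0.69739843  1.04867242] [[-0.669, 0.571, -0.475], [-0.743, -0.505, 0.439], [0.01, 0.647, 0.762]] [[507.95856484   0.         318.28266041]
 [  0.         507.95856484 236.41021068]
 [  0.           0.           1.        ]] [-0.1119018  0.         0.         0.         0.       ]
panel [([0.573, -0.264, 0.014], 0.56), ([0.765, -0.077, 0.001], 0.48)]
block [([0.572, -0.27, 0.002], 0.73)]
free_slot [([0.328, 0.261, 0.047], 0.93), ([0.57, 0.536, 0.044], 0.79), ([0.754, 0.314, 0.042], 0.59), ([0.546, 0.274, 0.044], 0.56)]
free_knob [([0.291, 0.363, 0.132], 0.59), ([0.502, 0.373, 0.13], 0.54), ([0.505, 0.624, 0.129], 0.49), ([0.687, 0.404, 0.133], 0.42)]
full_slot [([0.575, 0.006, 0.044], 0.81), ([0.575, -0.002, 0.04], 0.47)]
full_knob [([0.526, 0.075, 0.133], 0.39)]
stored [([0.573, -0.002, 0.041], 0.55)]
glue [([0.742, 0.142, -0.001], 0.89), ([0.574, 0.001, 0.038], 0.65)]
tin [([0.766, -0.077, -0.001], 0.56)]
wrench [([0.755, -0.234, 0.002], 0.84)]
top [0.46440846 0.11058374 1.47217422] [[0.016, 0.997, -0.078], [-1.0, 0.016, -0.003], [-0.002, 0.078, 0.997]] [[549
[... 224 characters left out ...]
[0.742, 0.146, 0.002], 0.59)]
block [([0.572, -0.273, -0.002], 0.93)]
free_slot [([0.327, 0.258, 0.043], 0.76), ([0.752, 0.32, 0.043], 0.68), ([0.567, 0.531, 0.043], 0.65), ([0.544, 0.276, 0.045], 0.59)]
free_knob [([0.293, 0.358, 0.133], 0.71), ([0.689, 0.402, 0.131], 0.6), ([0.507, 0.374, 0.138], 0.56)]
full_slot [([0.574, 0.004, 0.048], 0.75)]
full_knob [([0.526, 0.068, 0.13], 0.48)]
stored [([0.575, 0.002, 0.041], 0.81)]
glue [([0.743, 0.146, -0.0], 0.93)]
tin [([0.766, -0.078, -0.003], 0.94), ([0.574, 0.004, 0.039], 0.44)]
wrench [([0.755, -0.231, -0.001], 0.88)]
1.1 [ 0.21206111 -0.53445884  0.23128817] [[0.929, 0.369, -0.0], [0.369, -0.929, 0.0], [0.0, -0.0, -1.0]] 0.08556523903888416
```

View pics/side0.png

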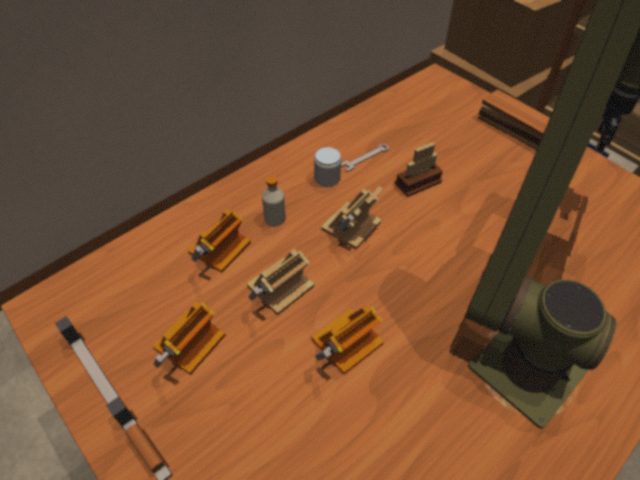

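View pics/top0.png

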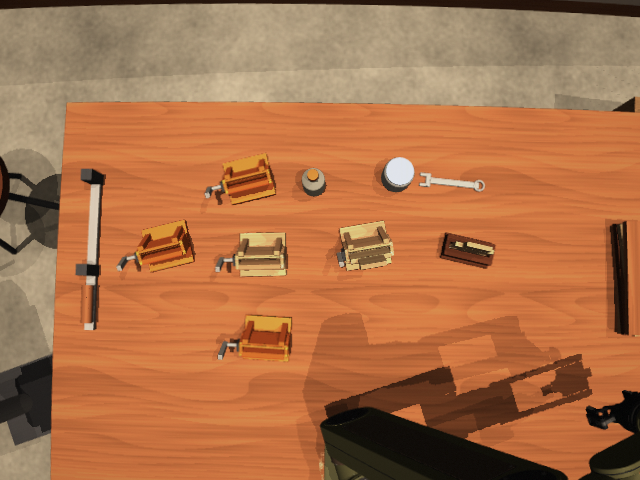

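Candidates shaped like the holder: light wood with an empty slot at top (262,255) / side (280,280). Three orange ones at top (247,180), (165,247) and (266,338) are look-alikes. The light one at top (366,246) is filled. The first fits "light wood, empty", at about (0.545, 0.275). I'll fit the models and confirm in an enlarged crop.

```bash
cat > h.py <<'E'
import numpy as np,cv2
from scipy.spatial.transform import Rotation as R
from scipy.optimize import minimize
def proj(p,P):
    Rw=np.asarray(p["orientation"])@np.diag([1,-1,-1.]); t=-Rw.T@np.asarray(p["origin"])
    return cv2.projectPoints(np.asarray(P,float).reshape(-1,3),cv2.Rodrigues(Rw.T)[0],t,np.asarray(p["intrinsics"]),np.asarray(p["dist"]))[0].reshape(-1,2)
def rotz(a): return R.from_euler('z',a,degrees=True).as_matrix()
def slotR(yaw): return rotz(yaw)@R.from_euler('y',-25,degrees=True).as_matrix()
def rect(a,b,z,cx=0,cy=0): return np.array([[cx+s*a/2,cy+t*b/2,z] for s,t in((1,1),(1,-1),(-1,-1),(-1,1),(1,1))])
def dense(P,n=25): return np.vstack([np.linspace(P[i],P[i+1],n) for i in range(len(P)-1)])
def dt(p):
    e=cv2.Canny(cv2.cvtColor(p["img"],cv2.COLOR_RGB2GRAY),40,110)
    return np.minimum(cv2.distanceTransform(255-e,cv2.DIST_L2,5),4)
def fit(pics,polys,Rf,z,x0):
    D=[dt(p) for p in pics]; L=np.vstack([dense(P) for P in polys])
    def c(v):
        W=np.c_[v[:2]/1000,][:,0]; X=L@Rf(v[2]).T+np.r_[W,z]; s=0
        for p,d in zip(pics,D):
            q=proj(p,X).astype(np.float32); s+=cv2.remap(d,q[:,:1],q[:,1:],cv2.INTER_LINEAR).mean()
        return s
    best=min((minimize(c,[x0[0]+a,x0[1]+b,x0[2]+g],method='Nelder-Mead',options=dict(initial_simplex=np.array(x0)+[[a,b,g],[a+5,b,g],[a,b+5,g],[a,b,g+5]])) for a in(-4,0,4) for b in(-4,0,4) for g in(-6,0,6)),key=lambda r:r.fun)
    return best.x,best.fun
def draw(im,p,P,c,s,o):
    q=((proj(p,P)-o)*s).astype(int); cv2.polylines(im,[q],False,c,1)
E
python3 - <<'E'
from h import *
from workcell import bot
S=bot.get_image("side");T=bot.get_image("top")
bl=[rect(.07,.13,.044),rect(.07,.13,0)]
b,f=fit([S,T],bl,rotz,0,[572,-271,-10]);print("block",b,f)
sl=[rect(.037,.122,.059),rect(.029,.106,.059)]
h,f=fit([S,T],sl,slotR,.045,[545,275,0]);print("slot",h,f)
pan=np.array([[0,y,z] for y,z in((-.05,0),(.05,0),(.05,.085),(.032,.085),(.032,.13),(-.032,.13),(-.032,.085),(-.05,.085),(-.05,0))])
out=[]
for p,n in((S,"s"),(T,"t")):
  for k,(v,Rf,z,polys) in enumerate(((b,rotz,0,bl+[pan+[0,0,.012]]),(h,slotR,.045,sl+[rect(.014,.012,.095,0,.098)]))):
    c=proj(p,[[v[0]/1000,v[1]/1000,.05]])[0]; o=(c-[50,37]).astype(int); s=8
    im=cv2.resize(p["img"][o[1]:o[1]+75,o[0]:o[0]+100,::-1].copy(),None,fx=4,fy=4,interpolation=cv2.INTER_CUBIC); 
    for P in polys: draw(im,p,P@Rf(v[2]).T+[v[0]/1000,v[1]/1000,z],(0,255,0),4,o-.0)
    out.append(im)
cv2.imwrite("pics/c1.png",np.vstack([np.hstack(out[:2]),np.hstack(out[2:])]))
E
```

```text
block [ 570.55760835 -270.36120177  -12.25924399] 2.02051043510437
slot [547.0181881  276.9988444    1.43056114] 1.2037752866744995
```

View pics/c1.png

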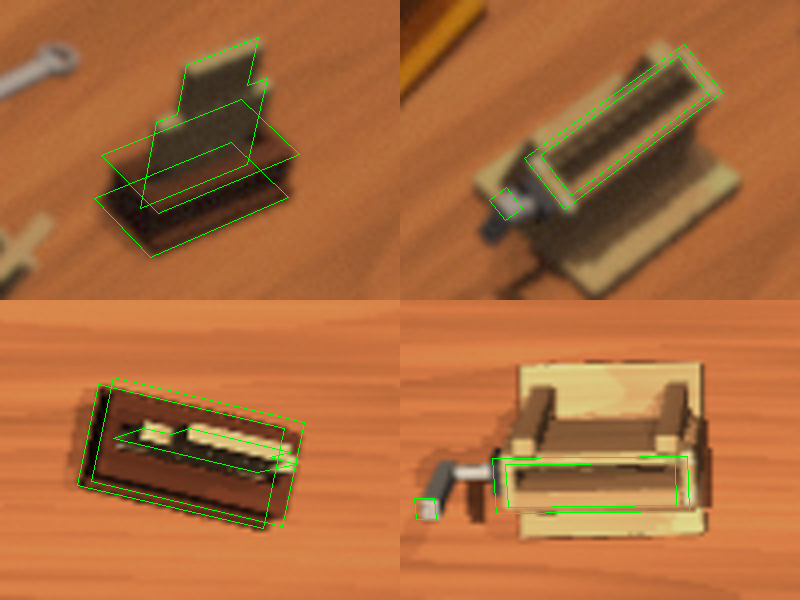

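The crop confirms it: the light holder is empty with its bolt drawn, and the knob is on the left (+y) side. The top view puts the panel about 2 px further from the robot than the joint fit does, so I'll fit each camera on its own features.

```bash
python3 - <<'E'
from h import *
from workcell import bot
S=bot.get_image("side");T=bot.get_image("top")
bl=[rect(.07,.13,.044)]
tab=[rect(.012,.064,.13),rect(.012,.018,.085,0,.041),rect(.012,.018,.085,0,-.041)]
sl=[rect(.037,.122,.059),rect(.029,.106,.059)]
for nm,pl,Rf,z,x0 in(("block",bl,rotz,0,[572,-271,-12]),("tab",tab,rotz,.012,[571,-267,-12]),("slot",sl,slotR,.045,[545,275,0]),("base",[rect(.116,.122,.01)],rotz,0,[560,276,0])):
    for pics in([S],[T],[S,T]): v,f=fit(pics,pl,Rf,z,x0);print(nm,np.round(v,1),round(f,2))
    if nm=="tab": b=v
for t in("panel","block"):
  print(t,[np.round(d["location"],4) for p in(S,T) for d in bot.find_in(t,p)[:1]])
h=[546,275.5,.5];out=[]
for p in(S,T):
  for k,(v,Rf,z,polys) in enumerate(((b,rotz,.012,tab+[rect(.07,.13,.032)]),(h,slotR,.045,sl+[rect(.014,.012,.095,0,.098)]))):
    c=proj(p,[[v[0]/1000,v[1]/1000,.08]])[0]; o=(c-[33,25]).astype(int)
    im=cv2.resize(p["img"][o[1]:o[1]+50,o[0]:o[0]+66,::-1].copy(),None,fx=6,fy=6,interpolation=cv2.INTER_CUBIC)
    for P in polys: draw(im,p,P@Rf(v[2]).T+[v[0]/1000,v[1]/1000,z],(0,255,0),6,o-.5)
    out.append(im)
cv2.imwrite("pics/c2.png",np.vstack([np.hstack(out[:2]),np.hstack(out[2:])]))
E
```

```text
block [ 573.8 -271.2  -11. ] 1.29
block [ 565.6 -268.7  -11.7] 0.48
block [ 565.4 -268.8  -11.6] 2.01
tab [ 569.  -270.2  -12.2] 0.48
tab [ 570.7 -268.5  -12.3] 0.54
tab [ 569.8 -269.3  -12.5] 1.11
slot [546.1 277.3   1.4] 0.47
slot [547.3 273.8   1. ] 0.44
slot [547.1 275.6   1.3] 1.2
base [552.7 273.4   1.8] 0.51
base [551.8 279.6   0.9] 0.62
base [552.1 279.9   2. ] 1.21
panel [array([ 0.5681, -0.26  ,  0.0912]), array([ 0.5687, -0.2594,  0.0986])]
block [array([ 0.5547, -0.2431,  0.0338]), array([ 0.5555, -0.2574,  0.0424])]
```

View pics/c2.png

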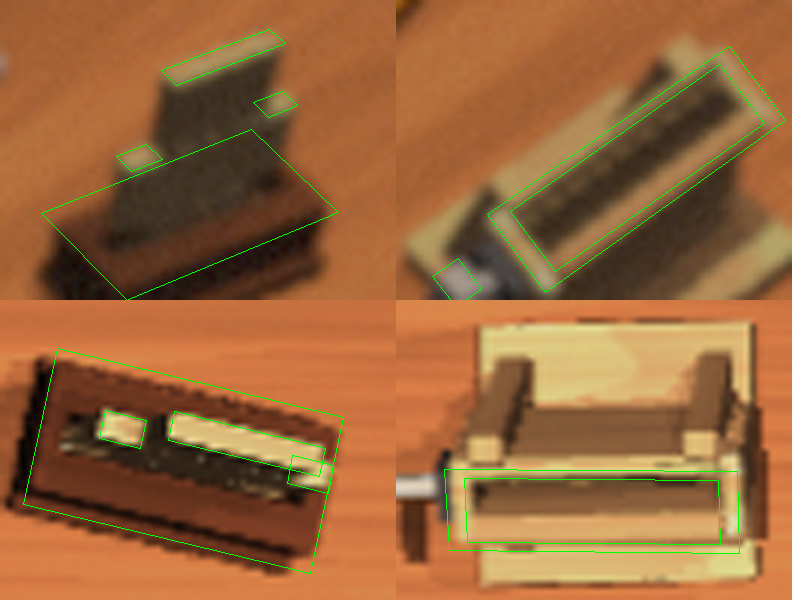

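Tab fits agree in both views: (0.570, -0.269), yaw -12.4°, top at 0.142 as expected. The slot is at about (0.547, 0.2755), yaw about 1.2°. Now to move.

```bash
cat >> h.py <<'E'
def rows(pos,Rt,n,show=True):
    from workcell import bot
    s=bot.get_state(); R0=np.array(s["tcp_rot"]); p0=np.array(s["ee_pos"])
    w=R.from_matrix(R0.T@Rt).as_rotvec()/n; A=sum(R0@R.from_rotvec(w*k).as_matrix() for k in range(n))
    d=np.linalg.solve(A,np.array(pos)-p0)
    print(n,"rows d",np.round(d/.05,3),"w",np.round(np.degrees(w)/8,3),"t",s["time"],"F",np.round(s["contact_force"],1),"grip",round(s["grip_width"],4))
def down(yaw): # tool down, tool y along world angle yaw
    y=np.array([np.cos(np.radians(yaw)),np.sin(np.radians(yaw)),0]); z=np.array([0,0,-1.]); return np.c_[np.cross(y,z),y,z]
E
python3 -c "
from h import *
rows([.570,-.269,.215],down(-12.4),10)"
```

```text
10 rows d [0.912 0.165 0.033] w [ 0.     0.    -0.699] t 1.5 F [0.2 0.4 0.8] grip 0.0857
```

```bash
r='x'; python3 -m crank '[{"dx":0.91,"dy":0.165,"dz":0.033,"wz":-0.7,"fingers":1},{"dx":0.91,"dy":0.165,"dz":0.033,"wz":-0.7,"fingers":1},{"dx":0.91,"dy":0.165,"dz":0.033,"wz":-0.7,"fingers":1},{"dx":0.91,"dy":0.165,"dz":0.033,"wz":-0.7,"fingers":1},{"dx":0.91,"dy":0.165,"dz":0.033,"wz":-0.7,"fingers":1}]' 40
python3 -m crank '[{"dx":0.91,"dy":0.165,"dz":0.033,"wz":-0.7,"fingers":1},{"dx":0.91,"dy":0.165,"dz":0.033,"wz":-0.7,"fingers":1},{"dx":0.91,"dy":0.165,"dz":0.033,"wz":-0.7,"fingers":1},{"dx":0.91,"dy":0.165,"dz":0.033,"wz":-0.7,"fingers":1},{"dx":0.91,"dy":0.165,"dz":0.033,"wz":-0.7,"fingers":1}]'
python3 -m crank '[{"fingers":1},{"fingers":1}]'
python3 -c "
from h import *
rows([.570,-.269,.103],down(-12.4),4)"
```

```text
4 rows d [2.3   0.244 0.642] w [ 0.     0.    -1.749] t 1.5 F [0.2 0.4 0.8] grip 0.0857invalid input at $[0]: expected keys dx, dy, dz, wx, wy, wz, fingers
invalid input at $[0]: expected keys dx, dy, dz, wx, wy, wz, fingers
invalid input at $[0]: expected keys dx, dy, dz, wx, wy, wz, fingers
```

All keys are required in each row.

```bash
python3 -m crank '[{"dx":0.91,"dy":0.165,"dz":0.033,"wx":0,"wy":0,"wz":-0.7,"fingers":1},{"dx":0.91,"dy":0.165,"dz":0.033,"wx":0,"wy":0,"wz":-0.7,"fingers":1},{"dx":0.91,"dy":0.165,"dz":0.033,"wx":0,"wy":0,"wz":-0.7,"fingers":1},{"dx":0.91,"dy":0.165,"dz":0.033,"wx":0,"wy":0,"wz":-0.7,"fingers":1},{"dx":0.91,"dy":0.165,"dz":0.033,"wx":0,"wy":0,"wz":-0.7,"fingers":1}]' 40
python3 -m crank '[{"dx":0.91,"dy":0.165,"dz":0.033,"wx":0,"wy":0,"wz":-0.7,"fingers":1},{"dx":0.91,"dy":0.165,"dz":0.033,"wx":0,"wy":0,"wz":-0.7,"fingers":1},{"dx":0.91,"dy":0.165,"dz":0.033,"wx":0,"wy":0,"wz":-0.7,"fingers":1},{"dx":0.91,"dy":0.165,"dz":0.033,"wx":0,"wy":0,"wz":-0.7,"fingers":1},{"dx":0.91,"dy":0.165,"dz":0.033,"wx":0,"wy":0,"wz":-0.7,"fingers":1}]'
python3 -m crank '[{"dx":0,"dy":0,"dz":0,"wx":0,"wy":0,"wz":0,"fingers":1},{"dx":0,"dy":0,"dz":0,"wx":0,"wy":0,"wz":0,"fingers":1}]'
python3 -c "
from h import *
rows([.570,-.269,.103],down(-12.4),4)"
```

```text
time: 2.0
ee_pos: [0.4254, -0.4462, 0.2229]
tcp_rot: [[0.645, 0.764, 0.0], [0.764, -0.645, -0.001], [-0.0, 0.001, -1.0]]
contact_force: [-0.2, -0.1, -0.0]
grip_width: 0.0854
time: 2.5
ee_pos: [0.5705, -0.2684, 0.2146]
tcp_rot: [[0.21, 0.978, 0.001], [0.978, -0.21, -0.0], [-0.0, 0.001, -1.0]]
contact_force: [0.4, -1.4, 0.4]
grip_width: 0.0854
time: 2.7
ee_pos: [0.5695, -0.2685, 0.2147]
tcp_rot: [[0.212, 0.977, -0.0], [0.977, -0.212, -0.0], [-0.0, -0.0, -1.0]]
contact_force: [-0.5, -1.2, 0.4]
grip_width: 0.0854
4 rows d [-0.002  0.003  0.558] w [-0.001  0.001  0.006] t 2.7 F [-0.5 -1.2  0.4] grip 0.0854
```

```bash
python3 -m crank '[{"dx":0,"dy":0,"dz":0.56,"wx":0,"wy":0,"wz":0,"fingers":1},{"dx":0,"dy":0,"dz":0.56,"wx":0,"wy":0,"wz":0,"fingers":1},{"dx":0,"dy":0,"dz":0.56,"wx":0,"wy":0,"wz":0,"fingers":1},{"dx":0,"dy":0,"dz":0.55,"wx":0,"wy":0,"wz":0,"fingers":1},{"dx":0,"dy":0,"dz":0,"wx":0,"wy":0,"wz":0,"fingers":1}]'
python3 -m crank '[{"dx":0,"dy":0,"dz":0,"wx":0,"wy":0,"wz":0,"fingers":-1},{"dx":0,"dy":0,"dz":0,"wx":0,"wy":0,"wz":0,"fingers":-1},{"dx":0,"dy":0,"dz":0,"wx":0,"wy":0,"wz":0,"fingers":-1},{"dx":0,"dy":0,"dz":0,"wx":0,"wy":0,"wz":0,"fingers":-1},{"dx":0,"dy":0,"dz":0,"wx":0,"wy":0,"wz":0,"fingers":-1}]' 40
python3 -m crank '[{"dx":0,"dy":0,"dz":0,"wx":0,"wy":0,"wz":0,"fingers":-1},{"dx":0,"dy":0,"dz":0,"wx":0,"wy":0,"wz":0,"fingers":-1},{"dx":0,"dy":0,"dz":0,"wx":0,"wy":0,"wz":0,"fingers":-1},{"dx":0,"dy":0,"dz":0,"wx":0,"wy":0,"wz":0,"fingers":-1},{"dx":0,"dy":0,"dz":0,"wx":0,"wy":0,"wz":0,"fingers":-1}]' 50
```

```text
time: 3.2
ee_pos: [0.5653, -0.2698, 0.0994]
tcp_rot: [[0.217, 0.976, -0.008], [0.976, -0.216, 0.004], [0.002, -0.008, -1.0]]
contact_force: [-0.8, 1.3, -0.3]
grip_width: 0.0858
time: 3.7
ee_pos: [0.5695, -0.2699, 0.1043]
tcp_rot: [[0.214, 0.977, 0.002], [0.977, -0.214, -0.001], [-0.001, 0.002, -1.0]]
contact_force: [0.1, 0.3, -0.5]
grip_width: 0.012
time: 4.2
ee_pos: [0.5698, -0.27, 0.1044]
tcp_rot: [[0.214, 0.977, 0.002], [0.977, -0.214, -0.001], [-0.001, 0.002, -1.0]]
contact_force: [-0.1, 0.3, 6.4]
grip_width: 0.0113
```

```bash
python3 -m crank '[{"dx":0,"dy":0,"dz":-0.3,"wx":0,"wy":0,"wz":0,"fingers":-1},{"dx":0,"dy":0,"dz":-0.6,"wx":0,"wy":0,"wz":0,"fingers":-1},{"dx":0,"dy":0,"dz":-1,"wx":0,"wy":0,"wz":0,"fingers":-1},{"dx":0,"dy":0,"dz":-1,"wx":0,"wy":0,"wz":0,"fingers":-1},{"dx":0,"dy":0,"dz":-1,"wx":0,"wy":0,"wz":0,"fingers":-1}]'
python3 - <<'E'
from h import *
Rs=slotR(1.2); o=np.array([.547,.2755,.045])
Rt=np.c_[Rs[:,1],Rs[:,0],-Rs[:,2]]; print(np.linalg.det(Rt))
# panel lower edge 25mm above the rim; TCP is 91+-2 mm above the panel's lower edge
rows(o+Rs[:,2]*(.091+.105),Rt,15)
E
```

```text
time: 4.7
ee_pos: [0.5682, -0.2692, 0.2993]
tcp_rot: [[0.214, 0.977, -0.002], [0.977, -0.214, 0.001], [0.001, -0.002, -1.0]]
contact_force: [1.7, -0.8, -1.3]
grip_width: 0.0115
1.0000000000000004
15 rows d [ 0.705 -0.234  0.064] w [-0.208  0.024 -0.111] t 4.7 F [ 1.7 -0.8 -1.3] grip 0.0115
```

```bash
python3 - <<'E'
from h import *
Rs=slotR(1.2); o=np.array([.547,.2755,.045])
Rt=np.c_[Rs[:,1],Rs[:,0],-Rs[:,2]]
rows(o+Rs[:,2]*(.091+.22),Rt,15)
E
```

```text
15 rows d [ 0.699 -0.269 -0.087] w [-0.208  0.024 -0.111] t 4.7 F [ 1.7 -0.8 -1.3] grip 0.0115
```

```bash
python3 -m crank '[{"dx":0.7,"dy":-0.27,"dz":-0.087,"wx":-0.208,"wy":0.024,"wz":-0.111,"fingers":-1},{"dx":0.7,"dy":-0.27,"dz":-0.087,"wx":-0.208,"wy":0.024,"wz":-0.111,"fingers":-1},{"dx":0.7,"dy":-0.27,"dz":-0.087,"wx":-0.208,"wy":0.024,"wz":-0.111,"fingers":-1},{"dx":0.7,"dy":-0.27,"dz":-0.087,"wx":-0.208,"wy":0.024,"wz":-0.111,"fingers":-1},{"dx":0.7,"dy":-0.27,"dz":-0.087,"wx":-0.208,"wy":0.024,"wz":-0.111,"fingers":-1}]'
python3 -m crank '[{"dx":0.7,"dy":-0.27,"dz":-0.087,"wx":-0.208,"wy":0.024,"wz":-0.111,"fingers":-1},{"dx":0.7,"dy":-0.27,"dz":-0.087,"wx":-0.208,"wy":0.024,"wz":-0.111,"fingers":-1},{"dx":0.7,"dy":-0.27,"dz":-0.087,"wx":-0.208,"wy":0.024,"wz":-0.111,"fingers":-1},{"dx":0.7,"dy":-0.27,"dz":-0.087,"wx":-0.208,"wy":0.024,"wz":-0.111,"fingers":-1},{"dx":0.7,"dy":-0.27,"dz":-0.087,"wx":-0.208,"wy":0.024,"wz":-0.111,"fingers":-1}]'
python3 -m crank '[{"dx":0.7,"dy":-0.27,"dz":-0.087,"wx":-0.208,"wy":0.024,"wz":-0.111,"fingers":-1},{"dx":0.7,"dy":-0.27,"dz":-0.087,"wx":-0.208,"wy":0.024,"wz":-0.111,"fingers":-1},{"dx":0.7,"dy":-0.27,"dz":-0.087,"wx":-0.208,"wy":0.024,"wz":-0.111,"fingers":-1},{"dx":0.7,"dy":-0.27,"dz":-0.087,"wx":-0.208,"wy":0.024,"wz":-0.111,"fingers":-1},{"dx":0.7,"dy":-0.27,"dz":-0.087,"wx":-0.208,"wy":0.024,"wz":-0.111,"fingers":-1}]'
python3 -m crank '[{"dx":0,"dy":0,"dz":0,"wx":0,"wy":0,"wz":0,"fingers":-1},{"dx":0,"dy":0,"dz":0,"wx":0,"wy":0,"wz":0,"fingers":-1}]'
python3 - <<'E'
from h import *
Rs=slotR(1.2); o=np.array([.547,.2755,.045])
Rt=np.c_[Rs[:,1],Rs[:,0],-Rs[:,2]]
rows(o+Rs[:,2]*(.091+.085),Rt,5)
E
```

```text
time: 5.2
ee_pos: [0.5325, -0.0837, 0.3165]
tcp_rot: [[0.136, 0.98, 0.145], [0.991, -0.137, -0.008], [0.012, 0.145, -0.989]]
contact_force: [0.3, 0.2, -1.1]
grip_width: 0.0115
time: 5.7
ee_pos: [0.4806, 0.0973, 0.3262]
tcp_rot: [[0.058, 0.956, 0.288], [0.998, -0.058, -0.006], [0.011, 0.288, -0.958]]
contact_force: [-0.2, 0.6, -0.9]
grip_width: 0.0113
time: 6.2
ee_pos: [0.4145, 0.2738, 0.3247]
tcp_rot: [[-0.021, 0.905, 0.424], [1.0, 0.02, 0.007], [-0.002, 0.424, -0.906]]
contact_force: [-0.1, 0.3, -1.0]
grip_width: 0.0114
time: 6.4
ee_pos: [0.4145, 0.2734, 0.3243]
tcp_rot: [[-0.024, 0.906, 0.422], [1.0, 0.023, 0.007], [-0.003, 0.422, -0.907]]
contact_force: [-0.7, -0.7, -0.6]
grip_width: 0.0114
5 rows d [-0.002  0.008  0.532] w [-0.001  0.002  0.006] t 6.4 F [-0.7 -0.7 -0.6] grip 0.0114
```

```bash
python3 -m crank '[{"dx":0,"dy":0.01,"dz":0.53,"wx":0,"wy":0,"wz":0,"fingers":-1},{"dx":0,"dy":0.01,"dz":0.53,"wx":0,"wy":0,"wz":0,"fingers":-1},{"dx":0,"dy":0.01,"dz":0.53,"wx":0,"wy":0,"wz":0,"fingers":-1},{"dx":0,"dy":0.01,"dz":0.53,"wx":0,"wy":0,"wz":0,"fingers":-1},{"dx":0,"dy":0,"dz":0.53,"wx":0,"wy":0,"wz":0,"fingers":-1}]'
python3 -m crank '[{"dx":0,"dy":0,"dz":0,"wx":0,"wy":0,"wz":0,"fingers":-1},{"dx":0,"dy":0,"dz":0,"wx":0,"wy":0,"wz":0,"fingers":-1}]'
python3 - <<'E'
from h import *
from workcell import bot
S=bot.get_image("side");T=bot.get_image("top");s=bot.get_state()
Rt=np.array(s["tcp_rot"]);p0=np.array(s["ee_pos"])
Rp=np.c_[Rt[:,1],Rt[:,0],-Rt[:,2]]; Rp[:,0]*=np.sign(np.linalg.det(Rp)); 
pan=lambda x:np.array([[x,y,z] for y,z in((-.05,0),(.05,0),(.05,.02),(.03,.02),(.03,.044),(.05,.044),(.05,.085),(.032,.085),(.032,.13),(-.032,.13),(-.032,.085),(-.05,.085),(-.05,.044),(-.03,.044),(-.03,.02),(-.05,.02),(-.05,0))])
sl=[rect(.037,.122,.059),rect(.029,.106,.059)]
Rs=slotR(1.2); o=np.array([.547,.2755,.045])
po=p0-Rp[:,2]*.0915; print("panel origin est in slot",(Rs.T@(po-o)).round(4))
out=[]
for p in(S,T):
    c=proj(p,[o+Rs[:,2]*.1])[0].astype(int)-[33,40]
    im=cv2.resize(p["img"][c[1]:c[1]+80,c[0]:c[0]+66,::-1].copy(),None,fx=6,fy=6,interpolation=cv2.INTER_CUBIC); raw=im.copy()
    for P in sl: draw(im,p,P@Rs.T+o,(0,255,0),6,c-.5)
    for x,cl in((.006,(255,0,0)),(-.006,(255,255,0))): draw(im,p,pan(x)@Rp.T+po,cl,6,c-.5)
    out.append(im)
cv2.imwrite("pics/c3.png",np.hstack(out))
for t in("panel","free_slot"):
  for p in(S,T):
    print(t,[(np.round(Rs.T@(np.array(d["location"])-o),4),round(d["confidence"],2)) for d in bot.tip_of(t,p)])
E
```

```text
time: 6.9
ee_pos: [0.4752, 0.2716, 0.2051]
tcp_rot: [[-0.017, 0.906, 0.423], [1.0, 0.016, 0.005], [-0.002, 0.423, -0.906]]
contact_force: [1.3, -0.2, -1.1]
grip_width: 0.0112
time: 7.1
ee_pos: [0.4743, 0.272, 0.2056]
tcp_rot: [[-0.017, 0.906, 0.422], [1.0, 0.017, 0.005], [-0.003, 0.422, -0.906]]
contact_force: [0.4, -0.7, -0.4]
grip_width: 0.0114
panel origin est in slot [ 0.0032 -0.0007  0.0862]
panel [(array([0.0052, 0.0014, 0.0837]), 0.69)]
panel [(array([0.0005, 0.0029, 0.0845]), 0.77)]
free_slot [(array([ 0.0219,  0.2571, -0.0127]), 0.97), (array([-0.1992, -0.0078,  0.0936]), 0.95), (array([ 0.0005,  0.0012, -0.0023]), 0.87), (array([ 0.1864,  0.0374, -0.0885]), 0.79)]
free_slot [(array([-0.1996, -0.0127,  0.0936]), 0.89), (array([ 0.0228,  0.2555, -0.0105]), 0.71), (array([-0.0043,  0.0007,  0.0014]), 0.62), (array([ 0.1862,  0.0434, -0.0852]), 0.57)]
```

View pics/c3.png

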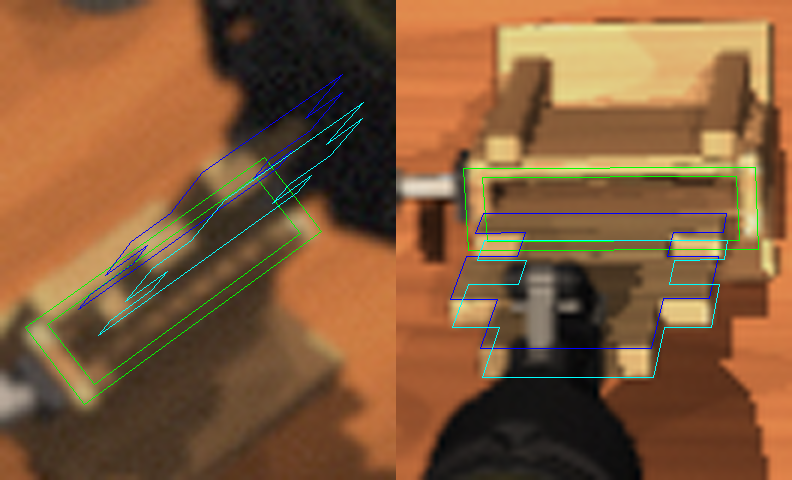

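The overlays match: panel bottom about 26 mm above the rim, and y within about 1 mm. Measured x is about 3 mm too far out, so I'll correct that and enter the flare.

```bash
cat >> h.py <<'E'
def st(o=np.array([.547,.2755,.045]),yaw=1.2):
    from workcell import bot
    Rs=slotR(yaw); s=bot.get_state(); Rt=np.array(s["tcp_rot"]); p=np.array(s["ee_pos"])-(-Rt[:,2])*.0915
    print("panel in slot mm",(Rs.T@(p-o)*1e3).round(1),"F slot",(Rs.T@np.array(s["contact_force"])).round(1),"rot err deg",np.degrees(R.from_matrix(Rt.T@np.c_[Rs[:,1],Rs[:,0],-Rs[:,2]]).as_rotvec()).round(2),"M",np.round(s["moment"],2),s["time"],"grip",round(s["grip_width"],4))
E
python3 -m crank '[{"dx":0,"dy":-0.06,"dz":0,"wx":0,"wy":0,"wz":0,"fingers":-1},{"dx":0,"dy":0,"dz":0,"wx":0,"wy":0,"wz":0.02,"fingers":-1},{"dx":0,"dy":0,"dz":0,"wx":0,"wy":0,"wz":0,"fingers":-1}]' >/dev/null; python3 -c "from h import *;st()"
python3 -m crank '[{"dx":0,"dy":0,"dz":0.2,"wx":0,"wy":0,"wz":0,"fingers":-1},{"dx":0,"dy":0,"dz":0.2,"wx":0,"wy":0,"wz":0,"fingers":-1},{"dx":0,"dy":0,"dz":0.2,"wx":0,"wy":0,"wz":0,"fingers":-1},{"dx":0,"dy":0,"dz":0,"wx":0,"wy":0,"wz":0,"fingers":-1},{"dx":0,"dy":0,"dz":0,"wx":0,"wy":0,"wz":0,"fingers":-1}]'>/dev/null; python3 -c "from h import *;st()"
```

```text
panel in slot mm [-1.4 -0.1 85.5] F slot [-0.1  0.7 -1. ] rot err deg [ 0.07  0.07 -0.14] M [-0.03  0.27  0.01] 7.7 grip 0.0119
panel in slot mm [-1.8 -0.7 54.5] F slot [-1.2 -0.  -0.6] rot err deg [-0.02  0.15 -0.15] M [-0.03  0.26 -0.02] 8.2 grip 0.0117
```

```bash
python3 -m crank '[{"dx":0,"dy":0.03,"dz":0.05,"wx":0,"wy":0,"wz":0,"fingers":-1},{"dx":0,"dy":0,"dz":0.05,"wx":0,"wy":0,"wz":0,"fingers":-1},{"dx":0,"dy":0,"dz":0.05,"wx":0,"wy":0,"wz":0,"fingers":-1},{"dx":0,"dy":0,"dz":0,"wx":0,"wy":0,"wz":0,"fingers":-1}]'>/dev/null; python3 -c "from h import *;st()"
python3 -m crank '[{"dx":0,"dy":0,"dz":0.08,"wx":0,"wy":0,"wz":0,"fingers":-1},{"dx":0,"dy":0,"dz":0.08,"wx":0,"wy":0,"wz":0,"fingers":-1},{"dx":0,"dy":0,"dz":0,"wx":0,"wy":0,"wz":0,"fingers":-1}]'>/dev/null; python3 -c "from h import *;st()"
```

```text
panel in slot mm [ 0.3 -0.4 47.6] F slot [-0.9 -0.4 -0.5] rot err deg [ 0.06  0.09 -0.16] M [-0.    0.17  0.02] 8.6 grip 0.0114
panel in slot mm [ 0.2 -0.4 39.3] F slot [ 0.1 -0.6 -0.3] rot err deg [ 0.05  0.1  -0.14] M [0.03 0.22 0.06] 8.9 grip 0.0115
```

```bash
python3 -m crank '[{"dx":0,"dy":0,"dz":0.15,"wx":0,"wy":0,"wz":0,"fingers":-1},{"dx":0,"dy":0,"dz":0.15,"wx":0,"wy":0,"wz":0,"fingers":-1},{"dx":0,"dy":0,"dz":0.1,"wx":0,"wy":0,"wz":0,"fingers":-1},{"dx":0,"dy":0,"dz":0,"wx":0,"wy":0,"wz":0,"fingers":-1}]'>/dev/null; python3 -c "from h import *;st()"
python3 -m crank '[{"dx":0,"dy":0,"dz":0.1,"wx":0,"wy":0,"wz":0,"fingers":-1},{"dx":0,"dy":0,"dz":0.1,"wx":0,"wy":0,"wz":0,"fingers":-1},{"dx":0,"dy":0,"dz":0,"wx":0,"wy":0,"wz":0,"fingers":-1}]'>/dev/null; python3 -c "from h import *;st()"
```

```text
panel in slot mm [ 0.2 -0.5 18.9] F slot [-1.  -0.8 -0.9] rot err deg [ 0.03  0.12 -0.14] M [-0.01  0.07 -0.01] 9.3 grip 0.0114
panel in slot mm [ 0.2 -0.5  9.2] F slot [ 0.1 -0.7 -1.4] rot err deg [ 0.04  0.1  -0.14] M [0.04 0.16 0.03] 9.6 grip 0.0114
```

```bash
python3 -m crank '[{"dx":0,"dy":0,"dz":0.06,"wx":0,"wy":0,"wz":0,"fingers":-1},{"dx":0,"dy":0,"dz":0.06,"wx":0,"wy":0,"wz":0,"fingers":-1},{"dx":0,"dy":0,"dz":0,"wx":0,"wy":0,"wz":0,"fingers":-1}]'>/dev/null; python3 -c "from h import *;st()"
python3 -m crank '[{"dx":0,"dy":0,"dz":0.04,"wx":0,"wy":0,"wz":0,"fingers":-1},{"dx":0,"dy":0,"dz":0,"wx":0,"wy":0,"wz":0,"fingers":-1}]'>/dev/null; python3 -c "from h import *;st()"
```

```text
panel in slot mm [ 0.3 -0.4  3.5] F slot [-0.1  0.1 -0.9] rot err deg [ 0.06  0.09 -0.15] M [-0.05  0.16  0.01] 9.9 grip 0.0114
panel in slot mm [ 0.3 -0.4  1.7] F slot [-0.6  0.6 -1.1] rot err deg [ 0.06  0.09 -0.16] M [-0.05  0.17  0.01] 10.1 grip 0.0117
```

No contact yet, so I'll step in until the floor force shows.

```bash
for i in 1 2 3; do python3 -m crank '[{"dx":0,"dy":0,"dz":0.03,"wx":0,"wy":0,"wz":0,"fingers":-1},{"dx":0,"dy":0,"dz":0,"wx":0,"wy":0,"wz":0,"fingers":-1},{"dx":0,"dy":0,"dz":0,"wx":0,"wy":0,"wz":0,"fingers":-1}]'>/dev/null; python3 -c "from h import *;st()"; done
```

```text
panel in slot mm [ 0.5 -0.5  0.6] F slot [-0.2 -1.3  3.4] rot err deg [ 0.08  0.09 -0.16] M [-0.07  0.3  -0.04] 10.4 grip 0.0114
panel in slot mm [ 0.8 -0.9  0.3] F slot [-1.7 -4.  17.1] rot err deg [ 0.14  0.1  -0.16] M [-0.3   0.46 -0.06] 10.7 grip 0.0112
panel in slot mm [ 1.1 -1.2  0.1] F slot [-3.1 -4.7 30.9] rot err deg [ 0.19  0.11 -0.18] M [-0.5   0.83 -0.17] 11.0 grip 0.0114
```

The template is on the floor (z ≈ 0, 31 N floor reaction, still gripped). Relax the push, release and back out.

```bash
python3 -m crank '[{"dx":0,"dy":0,"dz":-0.06,"wx":0,"wy":0,"wz":0,"fingers":-1},{"dx":0,"dy":0,"dz":0,"wx":0,"wy":0,"wz":0,"fingers":-1}]'>/dev/null; python3 -c "from h import *;st()"
python3 -m crank '[{"dx":0,"dy":0,"dz":0,"wx":0,"wy":0,"wz":0,"fingers":1},{"dx":0,"dy":0,"dz":0,"wx":0,"wy":0,"wz":0,"fingers":1},{"dx":0,"dy":0,"dz":0,"wx":0,"wy":0,"wz":0,"fingers":1},{"dx":0,"dy":0,"dz":0,"wx":0,"wy":0,"wz":0,"fingers":1},{"dx":0,"dy":0,"dz":0,"wx":0,"wy":0,"wz":0,"fingers":1}]'; python3 -c "from h import *;st()"
python3 -m crank '[{"dx":0,"dy":0,"dz":-0.2,"wx":0,"wy":0,"wz":0,"fingers":1},{"dx":0,"dy":0,"dz":-0.5,"wx":0,"wy":0,"wz":0,"fingers":1},{"dx":0,"dy":0,"dz":-0.6,"wx":0,"wy":0,"wz":0,"fingers":1},{"dx":0,"dy":0,"dz":-0.4,"wx":0,"wy":0,"wz":0,"fingers":1},{"dx":0,"dy":0,"dz":0,"wx":0,"wy":0,"wz":0,"fingers":1}]'
python3 -m crank '[{"dx":0.7,"dy":0,"dz":0,"wx":0,"wy":0,"wz":0,"fingers":-1},{"dx":0.7,"dy":0,"dz":0,"wx":0,"wy":0,"wz":0,"fingers":-1},{"dx":0.7,"dy":0,"dz":0,"wx":0,"wy":0,"wz":0,"fingers":-1},{"dx":0.7,"dy":0,"dz":0,"wx":0,"wy":0,"wz":0,"fingers":-1},{"dx":0,"dy":0,"dz":0,"wx":0,"wy":0,"wz":0,"fingers":-1}]'
python3 - <<'E'
from h import *
from workcell import bot
S=bot.get_image("side");T=bot.get_image("top");st()
pan=lambda x:np.array([[x,y,z] for y,z in((-.05,0),(.05,0),(.05,.085),(.032,.085),(.032,.13),(-.032,.13),(-.032,.085),(-.05,.085),(-.05,0))])
Rs=slotR(1.2); o=np.array([.547,.2755,.045]); out=[]
for p in(S,T):
    c=proj(p,[o+Rs[:,2]*.08+Rs[:,1]*.03])[0].astype(int)-[33,40]
    im=cv2.resize(p["img"][c[1]:c[1]+80,c[0]:c[0]+66,::-1].copy(),None,fx=6,fy=6,interpolation=cv2.INTER_CUBIC)
    for P in(pan(.006),pan(-.006),rect(.014,.012,.095,0,.098)): draw(im,p,P@Rs.T+o,(0,255,0),6,c-.5)
    out.append(im)
    for t in("panel","free_knob"): print(t,[(np.round(Rs.T@(np.array(d["location"])-o),4),round(d["confidence"],2)) for d in bot.tip_of(t,p) if np.linalg.norm(np.array(d["location"])-o)<.18])
cv2.imwrite("pics/c4.png",np.hstack(out))
E
```

```text
panel in slot mm [ 0.8 -0.1  0.8] F slot [-0.3  0.3 -0.9] rot err deg [ 0.12  0.04 -0.17] M [-0.02  0.22  0.  ] 11.2 grip 0.0116
time: 11.7
ee_pos: [0.5085, 0.2745, 0.1281]
tcp_rot: [[-0.018, 0.906, 0.423], [1.0, 0.016, 0.007], [-0.0, 0.423, -0.906]]
contact_force: [0.3, -0.3, -0.0]
grip_width: 0.0826
panel in slot mm [ 0.3 -0.4  0.1] F slot [ 0.3 -0.3 -0.1] rot err deg [ 0.05  0.1  -0.15] M [ 0.05  0.22 -0.01] 11.7 grip 0.0826
time: 12.2
ee_pos: [0.4729, 0.2749, 0.209]
tcp_rot: [[-0.019, 0.904, 0.428], [1.0, 0.016, 0.011], [0.003, 0.428, -0.904]]
contact_force: [-0.1, -0.1, 0.5]
grip_width: 0.085
time: 12.7
ee_pos: [0.4707, 0.4187, 0.205]
tcp_rot: [[-0.022, 0.905, 0.425], [1.0, 0.018, 0.012], [0.003, 0.425, -0.905]]
contact_force: [1.2, 0.5, 0.5]
grip_width: 0.0125
panel in slot mm [ -0.4 139.9  84.2] F slot [-0.1 -1.4 -0.1] rot err deg [-0.02  0.15 -0.05] M [-0.01  0.24 -0.06] 12.8 grip 0.0001
panel []
free_knob []
panel [(array([0.0005, 0.0032, 0.0012]), 0.77)]
free_knob [(array([0.0036, 0.0995, 0.0992]), 0.42)]
```

View pics/c4.png

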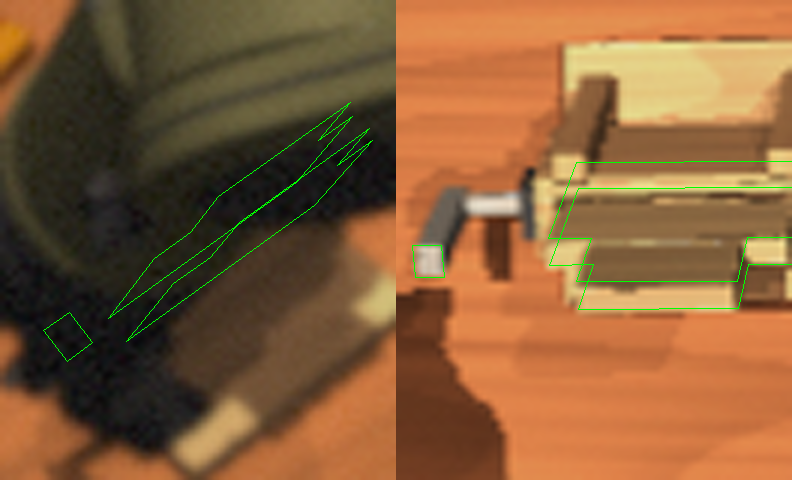

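The panel is seated and matches the overlay. The knob matches local y = 98 mm. Lower the shut fingers beside the post and push along -y.

```bash
python3 -m crank '[{"dx":0,"dy":0,"dz":0.5,"wx":0,"wy":0,"wz":0,"fingers":-1},{"dx":0,"dy":0,"dz":0.5,"wx":0,"wy":0,"wz":0,"fingers":-1},{"dx":0,"dy":0,"dz":0.5,"wx":0,"wy":0,"wz":0,"fingers":-1},{"dx":0,"dy":0,"dz":0.5,"wx":0,"wy":0,"wz":0,"fingers":-1},{"dx":0,"dy":0,"dz":0,"wx":0,"wy":0,"wz":0,"fingers":-1}]'>/dev/null; python3 -c "from h import *;st()"
python3 -m crank '[{"dx":-0.2,"dy":0,"dz":0,"wx":0,"wy":0,"wz":0,"fingers":-1},{"dx":-0.2,"dy":0,"dz":0,"wx":0,"wy":0,"wz":0,"fingers":-1},{"dx":0,"dy":0,"dz":0,"wx":0,"wy":0,"wz":0,"fingers":-1}]'>/dev/null; python3 -c "from h import *;st()"
python3 -m crank '[{"dx":-0.1,"dy":0,"dz":0,"wx":0,"wy":0,"wz":0,"fingers":-1},{"dx":-0.1,"dy":0,"dz":0,"wx":0,"wy":0,"wz":0,"fingers":-1},{"dx":0,"dy":0,"dz":0,"wx":0,"wy":0,"wz":0,"fingers":-1}]'>/dev/null; python3 -c "from h import *;st()"
python3 -m crank '[{"dx":-0.1,"dy":0,"dz":0,"wx":0,"wy":0,"wz":0,"fingers":-1},{"dx":-0.06,"dy":0,"dz":0,"wx":0,"wy":0,"wz":0,"fingers":-1},{"dx":0,"dy":0,"dz":0,"wx":0,"wy":0,"wz":0,"fingers":-1}]'>/dev/null; python3 -c "from h import *;st()"
```

```text
panel in slot mm [ -1.4 136.2 -17.5] F slot [-0.7 -0.5  0.3] rot err deg [-0.18  0.36 -0.18] M [-0.02  0.23  0.  ] 13.5 grip -0.0004
panel in slot mm [  0.9 117.7 -13.5] F slot [-1.  -0.1 -0.3] rot err deg [ 0.09  0.12 -0.23] M [ 0.04  0.15 -0.01] 13.8 grip 0.0
panel in slot mm [  1.3 109.5 -14.2] F slot [-0.1 -0.5  0.4] rot err deg [ 0.13  0.04 -0.18] M [0.04 0.18 0.01] 14.1 grip 0.0001
panel in slot mm [  0.7 101.2 -14.8] F slot [1.1 0.5 0.8] rot err deg [ 0.07  0.1  -0.16] M [0.07 0.12 0.04] 14.4 grip 0.0006
```

```bash
for i in 1 2; do python3 -m crank '[{"dx":-0.08,"dy":0,"dz":0,"wx":0,"wy":0,"wz":0,"fingers":-1},{"dx":-0.04,"dy":0,"dz":0,"wx":0,"wy":0,"wz":0,"fingers":-1},{"dx":0,"dy":0,"dz":0,"wx":0,"wy":0,"wz":0,"fingers":-1}]'>/dev/null; python3 -c "from h import *;st()"; done
python3 - <<'E'
from h import *
from workcell import bot
T=bot.get_image("top"); Rs=slotR(1.2); o=np.array([.547,.2755,.045])
c=proj(T,[o+Rs[:,2]*.08+Rs[:,1]*.04])[0].astype(int)-[40,40]
im=cv2.resize(T["img"][c[1]:c[1]+80,c[0]:c[0]+80,::-1].copy(),None,fx=6,fy=6,interpolation=cv2.INTER_CUBIC)
for k in(.098,.074): draw(im,T,rect(.014,.012,.095,0,k)@Rs.T+o,(0,255,0),6,c-.5)
cv2.imwrite("pics/c5.png",im)
E
```

```text
panel in slot mm [  0.5  95.1 -14.9] F slot [ 0.4 -0.1 -0.1] rot err deg [ 0.05  0.12 -0.16] M [0.08 0.2  0.03] 14.7 grip -0.0003
panel in slot mm [  0.9  92.6 -14.8] F slot [-2.2  8.7 -1.9] rot err deg [ 0.11 -0.21 -0.22] M [1.29 0.63 0.61] 15.0 grip -0.0004
```

View pics/c5.png

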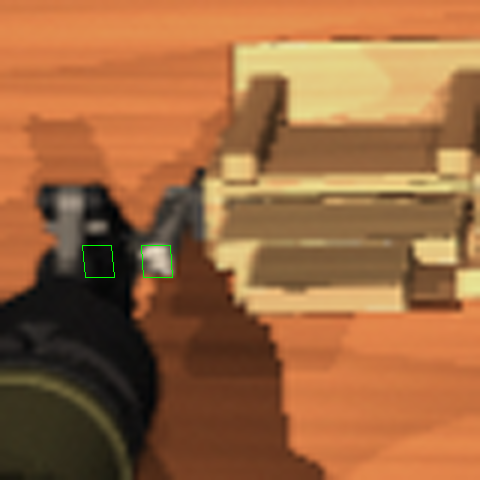

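The knob has moved to the fully-across mark and the force has risen to 9 N. One small extra push, then retreat.

```bash
python3 -m crank '[{"dx":-0.04,"dy":0,"dz":0,"wx":0,"wy":0,"wz":0,"fingers":-1},{"dx":0,"dy":0,"dz":0,"wx":0,"wy":0,"wz":0,"fingers":-1},{"dx":0,"dy":0,"dz":0,"wx":0,"wy":0,"wz":0,"fingers":-1}]'>/dev/null; python3 -c "from h import *;st()"
python3 -m crank '[{"dx":0.2,"dy":0,"dz":0,"wx":0,"wy":0,"wz":0,"fingers":-1},{"dx":0.4,"dy":0,"dz":0,"wx":0,"wy":0,"wz":0,"fingers":-1},{"dx":0.2,"dy":0,"dz":-0.4,"wx":0,"wy":0,"wz":0,"fingers":-1},{"dx":0,"dy":0,"dz":-0.8,"wx":0,"wy":0,"wz":0,"fingers":-1},{"dx":0,"dy":0,"dz":-0.8,"wx":0,"wy":0,"wz":0,"fingers":-1}]'
python3 -m crank '[{"dx":0.8,"dy":0,"dz":-0.8,"wx":0,"wy":0,"wz":0,"fingers":-1},{"dx":0.8,"dy":0,"dz":-0.8,"wx":0,"wy":0,"wz":0,"fingers":-1},{"dx":0.8,"dy":0,"dz":-0.8,"wx":0,"wy":0,"wz":0,"fingers":-1},{"dx":0,"dy":0,"dz":0,"wx":0,"wy":0,"wz":0,"fingers":-1},{"dx":0,"dy":0,"dz":0,"wx":0,"wy":0,"wz":0,"fingers":-1}]'
python3 - <<'E'
from h import *
from workcell import bot
S=bot.get_image("side");T=bot.get_image("top"); Rs=slotR(1.2); o=np.array([.547,.2755,.045]);out=[]
pan=lambda x:np.array([[x,y,z] for y,z in((-.05,0),(.05,0),(.05,.085),(.032,.085),(.032,.13),(-.032,.13),(-.032,.085),(-.05,.085),(-.05,0))])
for p in(S,T):
    c=proj(p,[o+Rs[:,2]*.08+Rs[:,1]*.02])[0].astype(int)-[33,40]
    im=cv2.resize(p["img"][c[1]:c[1]+80,c[0]:c[0]+66,::-1].copy(),None,fx=6,fy=6,interpolation=cv2.INTER_CUBIC)
    for P in(pan(.006),pan(-.006),rect(.014,.012,.095,0,.074)): draw(im,p,P@Rs.T+o,(0,255,0),6,c-.5)
    out.append(im)
    for t in("panel","free_knob"): print(t,[(np.round(Rs.T@(np.array(d["location"])-o),4),round(d["confidence"],2)) for d in bot.tip_of(t,p) if np.linalg.norm(np.array(d["location"])-o)<.18])
    for t in("stored","full_knob","glue","tin","wrench"): print(t,[np.round(d["location"],3) for d in bot.tip_of(t,p)[:1]])
cv2.imwrite("pics/c6.png",np.hstack(out))
E
```

```text
panel in slot mm [  1.   92.8 -14.8] F slot [-3.6 12.9 -3.2] rot err deg [ 0.14 -0.38 -0.23] M [2.02 0.95 0.96] 15.35 grip 0.0
time: 15.85
ee_pos: [0.4691, 0.4007, 0.2046]
tcp_rot: [[-0.017, 0.907, 0.421], [1.0, 0.017, 0.004], [-0.004, 0.421, -0.907]]
contact_force: [0.8, -0.4, 1.2]
grip_width: -0.0002
time: 16.35
ee_pos: [0.4228, 0.5073, 0.3016]
tcp_rot: [[-0.019, 0.906, 0.424], [1.0, 0.017, 0.007], [-0.001, 0.424, -0.906]]
contact_force: [-0.6, -0.5, 0.2]
grip_width: -0.0002
panel []
free_knob [(array([0.001 , 0.0726, 0.0959]), 0.53)]
stored [array([ 0.576, -0.004,  0.04 ])]
full_knob []
glue [array([ 0.57 , -0.272,  0.002])]
tin []
wrench []
panel [(array([-0.0002,  0.0046,  0.0002]), 0.93)]
free_knob [(array([0.0037, 0.0783, 0.0981]), 0.54)]
stored [array([ 0.571, -0.272, -0.004])]
full_knob [array([0.522, 0.067, 0.131])]
glue [array([0.74 , 0.143, 0.   ])]
tin [array([ 0.767, -0.079, -0.   ])]
wrench [array([ 0.752, -0.232, -0.003])]
```

View pics/c6.png

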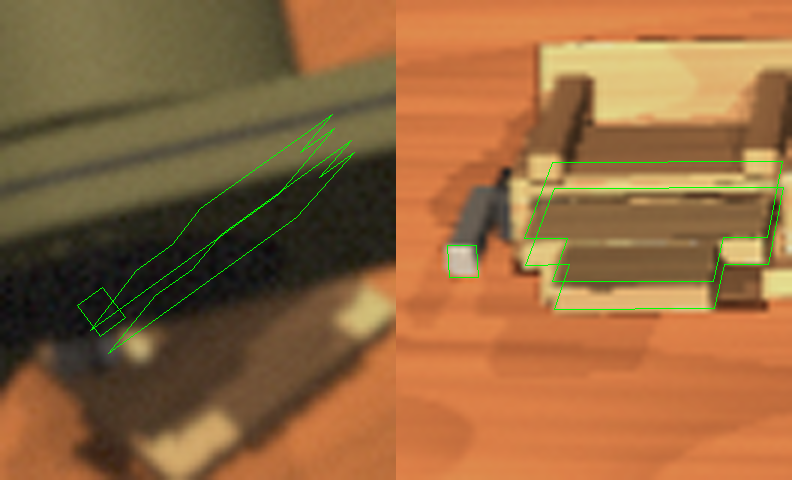

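The knob sits at the fully-across mark, the rod is hidden, and the panel matches the seated outline. Nothing else appears to have moved, so I'll hand it in.

```bash
python3 -c "
from workcell import bot
print(bot.finish_job())"
```

```text
the job is handed in; nothing more can be done
None
```

I moved the template from the dark block into the empty light-wood holder and locked it in. I handed the job in at about 16.5 s of robot time; no verdict was reported.

**Seating:** With the fingers still closed on it, the measured pose put the template's lower edge about 0 to 1 mm from the slot floor. The floor pushed back with 31 N before I eased off and let go. It was about 1 mm off across and along the slot, and within 0.3° of the lean.

**Bolt:** I pushed the post with shut fingers until it stopped moving at 9 to 13 N. In the top view the knob sits on the fully-across mark. The network estimates for it went from about 98–99 mm to 73–78 mm along the slot, roughly 23 mm of travel. The arm was then clear, with no force on it.

**Checks that disagreed or failed:**
- In the last pictures the top-view network put the template 4.6 mm along the slot. The arm's own reading at release was within 1 mm, and the limit is 7 mm.
- The arm hid the template from the side camera, so its seating was confirmed from the top view only.
- Some labels in the last pictures were wrong: "stored" (top) and "glue" (side) were both reported at the dark block.
- The bottle, tin, wrench and filled bolt (top view) and the stored template (side view) matched their starting places to within about 4 mm, the networks' accuracy.

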